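# Snap the long control board onto its standoffs

## Task

Two circuit boards from the paint shop's switch box rest loosely on the tips of their white snap standoffs, each over its own steel tray. Press the long board straight down until all four posts have clicked through and it lies flat and fully home on its supports. Push only on its bare ends, never on the components, and leave the short board resting up on its tips as it is.

Things in the scene. Friction and masses are not known exactly. Their poses are not given: they have to be found in the camera images.
- long_board: Long green circuit board, 200 x 100 x 3 mm; origin: centre of its underside, x along the 100 mm side, y along the 200 mm side, z up. Both ends are bare from y = +-52 mm outward. White posts stand in 11 mm holes at x +-38, y +-83 mm. Underside about 31 mm above the bench at the start, 20 mm (top face 23 mm) when home. Posts' tops are 38.5 mm above the bench. Fixed steel tray below, 236 x 136 mm, rim 10 mm.
- long_parts: The components soldered on the long board (black relays, finned heatsink, capacitors, grey terminal strip), up to 22 mm above its top face, all within 51 mm of its centre along y; origin and axes as the board's. Good places to press: the board at x = 0, y = +-80 mm. Pushing an end past its spring barbs takes about 4 to 7 N, more only once home; the board tilts 4 degrees until the other end is pushed.
- short_board: Bystander: green circuit board, 110 x 100 x 3 mm, with a dark transformer 28 mm high, on four like posts over its own fixed tray (146 x 136 mm), beside the long one; origin: centre of its underside, about 32 mm above the bench, y along the 110 mm side. To stay propped up as it is.
Mind the look-alikes: they are no part of the job. What is shaped like the long_board but blue or orange is not meant.

How it is judged:
By the outcome, as a careful person would: the job done as asked, in the order asked, and still so for the second after the job is handed in, with the robot touching nothing.
It also fails if it takes over 32 s, if anything falls off the work surface, if the arm or the gripper's body presses on something with over 40 N, if the wrist force passes 120 N, or if a joint passes its speed limit or range.

## Robot

A 6-joint arm with a two-finger parallel gripper is mounted at the origin on the work surface. World frame = base frame: x ahead of the robot, y to its left, z up, the work surface at z = 0. Lengths are in m, angles in rad, forces in N, time in s.
With the tool pointing down it reaches from about 0.25 to 0.725 m from the base axis. Payload 4 kg.
Tool frame: the origin (TCP) lies on the front face of the gripper's body, between the roots of the fingers; the fingertips stand 73 mm ahead of it and the grasp point (between the pads) lies bot.tcp_to_grasp ahead of it (bot.tcp_to_grasp is the distance from the TCP to the grasp point, in m); z points along the fingers, y is the line along which they close (so a half turn about z gives the same grasp; the last joint's range is limited). The gripper opens to 85 mm and grips with 20 to 120 N. Pads are 22 mm wide; open, the fingers measure 114 mm over their backs; the gripper's body (76 mm by 85 mm) begins 54 mm behind the grasp point. The pads swing forward as they close: fully open they stand 13 mm farther back than shut.
Start: joints at [-1.2, 0.241, 0.005, 1.335, 0, 1.571], TCP at [0.181, -0.466, 0.304] pointing down, gripper open.
Joint ranges: [-2.72, 2.72], [-1.05, 1.87], [-1.09, 1.28], [-1.99, 2.15], [-1.42, 1.44], [-3.14, 3.14]. Speed limits (rad/s): [2.79, 2.79, 3.14, 3.14, 3.14, 3.14].

## Interface

Orientations are given as a unit quaternion [x, y, z, w].
In Python, from workcell import bot gives the robot as it stands.
- The arm moves only by the shell command python3 -m jog 'ROWS' [OPENING]. ROWS is JSON, one flat list of numbers, 6 for each row, row after row: the shift along the world's x, y, z scaled (see below), then the turn, a rotation vector about the world's x, y, z scaled (see below). In form: [tx, ty, tz, wx, wy, wz, tx, ty, tz, wx, wy, wz, ...]. A call has 1 to 10 rows; each row is the pose to reach, as a shift and turn from the pose commanded when the call began; what a row does not reach only later rows make up. The controller multiplies each number of a shift by 800 mm and each number of a turn by 2 rad. A row lasts 1/12 s, in which the tool goes at most 41.7 mm and 7.16 degrees, less where a joint would pass 70% of its speed; a pose out of reach is approached as far as the arm can. A call with a number of a shift or a turn outside -1 to 1 is refused whole. A call with a gripper value outside its range is refused whole. OPENING is the opening, from -1 (shut) to 1 (fully open), set as the call begins (- or left out, the last holds). The fingers move at their own pace and stop on an object; the grip force is fixed at half the most. Time passes only in rows, so rows that repeat a pose let the fingers close. It gives the time, the measured TCP pose, the force, the opening and the grip force at its end, in the units of the state.
- bot.get_obs(): the state, without advancing time (a new reading comes with each control period).
- bot.camera(name): name is "scene" or "top"; returns (picture, depth): 400x640x3 uint8, red, green, blue; 400x640 float32, m along the optical axis (not along the pixel's ray), 0 where there is no reading.
- bot.calibration(name): a dict with "intrinsics" (3x3 intrinsics, pixels), "pose" (4x4, takes a point from camera to world coordinates). Camera axes: x right, y up, looking along -z (the intrinsics and any distortion apply to the point x, -y, -z); pixel columns grow to the right and rows downward; lengths in m; the calibration is good to about 2 mm. A picture is of the moment at which its call begins. calibration takes no time and is no camera call.
- bot.job_done(): hands the job in; it is judged then, once.
Trained networks look in the newest picture that a camera, given by its name, has taken for a name from the list of things; names that differ only in an ending like _2 or _b are one class to them, and where a whole thing is asked for, a point or a joint stands for the part that bears it (a point fixed in the world has none). Each returns a list of dicts, best first, with "confidence" (0 to 1); they miss things now and then, are a little off and sometimes report something else, mostly with a low value. They report only what shows in the picture. A call takes as long as a camera call. They do not tell look-alikes from the thing itself.
- bot.find_in(label, camera): "at" ([x, y, z] in m, in the coordinates of the camera as it stood for that picture, good to about 4 mm: the middle of the surface that is visible of it).
- bot.tip_of(label, camera): "at" ([x, y, z] in m, in the coordinates of the camera as it stood for that picture, good to about 4 mm: a listed point, or the origin of a listed thing).
The state is a dict: "clock": time; "joint_pos": joint angles; "joint_vel": joint speeds; "tau": joint torques, N m; "eef_pos": TCP position; "tool_rot": TCP orientation; "ft_force": force on the tool from outside, world axes, zero at the start; "ft_torque": the same for the moment, N m; "grip_width": finger opening in m; "grasp_force": force on a finger pad.
Only numpy, scipy, OpenCV 4.12 (cv2) and the standard library are available. Lean on these libraries where they do the work, as an engineer would, in place of code of your own. Each camera call takes 0.05 s, during which the arm holds its last target. There are 200 camera calls.

## Working session

There is one attempt and no reset: what is moved stays moved. The work goes in short steps, Python scripts to look and compute and a shell command to move; the robot and the scene stay as the last step left them, time stands still between calls to the robot, and variables do not carry over. Pictures are saved under pics/ and viewed, at most 10 in all, crops included, and the job is handed in when it is done.

```bash
mkdir -p pics; cat > h.py <<'E'
from workcell import bot
import numpy as np, cv2
def world(cam,p):
    T=np.array(bot.calibration(cam)["pose"]);return (T@np.r_[p,1])[:3]
def pix(cam,w):
    c=bot.calibration(cam);T=np.linalg.inv(np.array(c["pose"]));q=(T@np.r_[w,1])[:3];K=np.array(c["intrinsics"])
    u=K@np.array([q[0],-q[1],-q[2]]);return (u/u[2])[:2].round(0)
def cloud(cam,d):
    c=bot.calibration(cam);K=np.array(c["intrinsics"]);T=np.array(c["pose"])
    v,u=np.mgrid[:d.shape[0],:d.shape[1]]
    p=np.stack([(u-K[0,2])*d/K[0,0],-(v-K[1,2])*d/K[1,1],-d],-1)
    return p@T[:3,:3].T+T[:3,3]
E
python3 - <<'E'
from h import *
o=[]
for c in("top","scene"):
    im,d=bot.camera(c); o.append(im[:,:,::-1]); np.savez(c+".npz",im=im,d=d)
    print(c,{k:v for k,v in bot.calibration(c).items() if k not in("pose","intrinsics")})
    for l in("long_board","long_parts","short_board"):
        for r in bot.tip_of(l,c): w=world(c,r["at"]);print(c,l,round(r["confidence"],2),w.round(3),pix(c,w))
cv2.imwrite("pics/top.png",o[0]);cv2.imwrite("pics/scene.png",o[1])
E
```

```text
top {}
top long_board 0.95 [ 0.231 -0.251 -0.003] [442. 263.]
top long_board 0.78 [ 0.254  0.262 -0.002] [211. 303.]
top long_board 0.59 [0.559 0.182 0.03 ] [222. 159.]
top long_parts 0.95 [0.261 0.269 0.001] [207. 300.]
top long_parts 0.81 [0.559 0.183 0.028] [221. 160.]
top long_parts 0.6 [ 0.236 -0.25  -0.005] [441. 260.]
top short_board 0.64 [ 0.497 -0.194  0.031] [390. 151.]
scene {}
scene long_board 0.91 [ 0.253  0.269 -0.003] [443. 181.]
scene long_board 0.68 [ 0.229 -0.254 -0.002] [238. 124.]
scene long_board 0.66 [0.56  0.185 0.028] [383. 295.]
scene long_parts 0.88 [ 0.232 -0.254  0.002] [237. 124.]
scene long_parts 0.87 [0.256 0.269 0.   ] [443. 182.]
scene long_parts 0.61 [0.56  0.183 0.025] [382. 295.]
scene short_board 0.96 [ 0.493 -0.193  0.03 ] [213. 213.]
```

View pics/top.png

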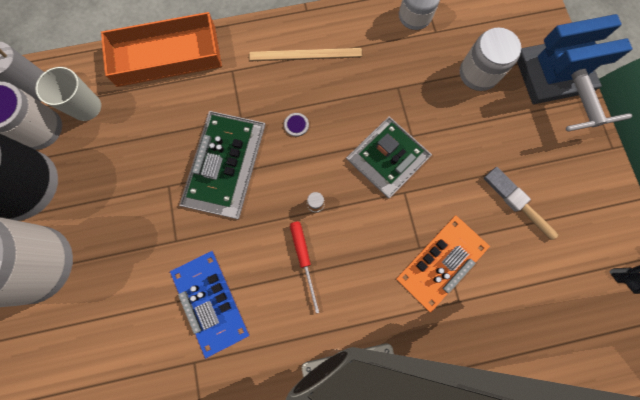

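View pics/scene.png

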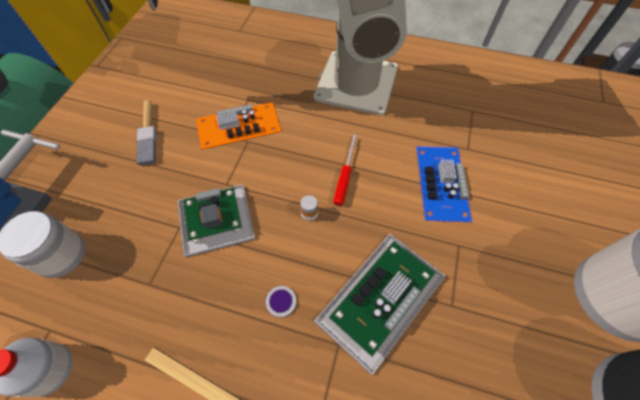

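Three candidates in the top view are the blue board (209,303), the orange board (443,263), and the green board in its steel tray (222,163). Only the green one matches: it is green, on posts over a tray, at about 30 mm height. I'll measure its pose and confirm it in a crop.

```bash
cat > m.py <<'E'
from h import *
for c in("top","scene"):
    z=np.load(c+".npz");im,d=z["im"],z["d"];P=cloud(c,d)
    hsv=cv2.cvtColor(im,cv2.COLOR_RGB2HSV)
    g=(hsv[...,0]>45)&(hsv[...,0]<85)&(hsv[...,1]>100)
    near=np.hypot(P[...,0]-.559,P[...,1]-.183)<.125
    m=(g&near&(d>0)&(abs(P[...,2]-.034)<.012))
    Q=P[m]; r=cv2.minAreaRect((Q[:,:2]*1000).astype(np.float32))
    b=cv2.boxPoints(r);e=[b[1]-b[0],b[2]-b[1]];e=max(e,key=np.linalg.norm);e=e/np.linalg.norm(e)
    A=np.c_[Q[:,:2]-Q[:,:2].mean(0),np.ones(len(Q))];s=np.linalg.lstsq(A,Q[:,2],rcond=None)[0]
    print(c,len(Q),"rect",np.round(r[0],1),np.round(r[1],1),"long axis",e.round(3),"yaw deg",np.degrees(np.arctan2(e[1],e[0])).round(1),"z med",np.median(Q[:,2]).round(4),"slope",s.round(3))
    for k in(-80,80): 
        w=np.r_[(np.array(r[0])+k*e)/1000,.034];print(" end",k,w.round(4),pix(c,w),np.linalg.norm(w[:2]).round(3))
    if c=="top":
        cr=cv2.resize(im[90:240,150:290,::-1].copy(),None,fx=4,fy=4,interpolation=3)
        for k in(-80,80):
            u=pix(c,np.r_[(np.array(r[0])+k*e)/1000,.034]);cv2.drawMarker(cr,(int((u[0]-150)*4),int((u[1]-90)*4)),(0,0,255),0,20,2)
        cv2.imwrite("pics/crop.png",cr)
o=bot.get_obs();print(o["eef_pos"],o["tool_rot"],o["ft_force"],o["clock"],bot.tcp_to_grasp)
E
python3 m.py
```

```text
top 2210 rect [558.6 185.4] [ 97.7 197.6] long axis [ 0.907 -0.421] yaw deg -24.9 z med 0.0333 slope [-0.002 -0.003  0.033]
 end -80 [0.486  0.2191 0.034 ] [210. 193.] 0.533
 end 80 [0.6311 0.1517 0.034 ] [229. 127.] 0.649
scene 3282 rect [559.3 185.2] [ 95.6 196.9] long axis [ 0.905 -0.424] yaw deg -25.1 z med 0.0332 slope [ 0.001 -0.     0.033]
 end -80 [0.4869 0.2191 0.034 ] [408. 263.] 0.534
 end 80 [0.6318 0.1512 0.034 ] [357. 327.] 0.65
[ 0.18116825 -0.46596084  0.30377926] [ 9.82860050e-01  1.84353201e-01 -2.51908581e-05 -1.40155196e-04] [ 0.0136367  -0.41489386 -0.18237036] 0.4 0.0539
```

View pics/crop.png

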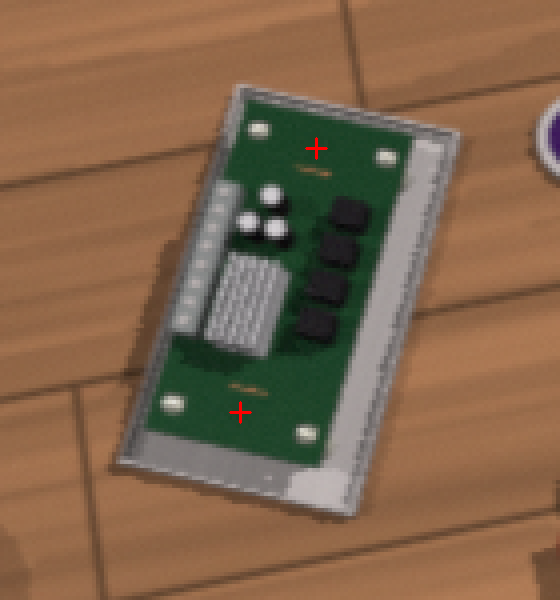

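The crop confirms the green long board. Both crosses lie on bare ends midway between the posts, and the rectangle (198 x 98 mm, top at 33 mm) fits. Next I'll shut the fingers, turn +44° so the pads line up with the board, and go over the near end.

```bash
python3 -m jog '[0.02,0.03,0,0,0,0.05, 0.382,0.856,0,0,0,0.384, 0.382,0.856,0,0,0,0.384, 0.382,0.856,0,0,0,0.384, 0.382,0.856,0,0,0,0.384, 0.382,0.856,0,0,0,0.384, 0.382,0.856,0,0,0,0.384, 0.382,0.856,0,0,0,0.384, 0.382,0.856,0,0,0,0.384, 0.382,0.856,0,0,0,0.384]' -1; python3 -c "
from h import *
o=bot.get_obs();print(o['eef_pos'],o['tool_rot'],o['joint_pos'])"
```

```text
clock: 1.23
eef_pos: [0.3479, -0.0966, 0.3043]
tool_rot: [0.842, 0.539, 0.0, 0.001]
ft_force: [1.2, -0.8, -0.1]
grip_width: 0.0002
grasp_force: 0.0
[ 0.34794711 -0.09664822  0.30434089] [8.42347715e-01 5.38933948e-01 4.51247341e-04 5.68577963e-04] [-2.70881261e-01 -3.77821176e-02 -3.08622822e-01  1.29850646e+00
 -8.68968167e-05  1.73236895e+00]
```

```bash
python3 -m jog '[0.16,0.37,0,0,0,0, 0.16,0.37,0,0,0,0, 0.16,0.37,0,0,0,0, 0.16,0.37,0,0,0,0, 0.16,0.37,0,0,0,0, 0.16,0.37,0,0,0,0, 0.16,0.37,0,0,0,0, 0.16,0.37,-0.1,0,0,0, 0.16,0.37,-0.19,0,0,0, 0.16,0.37,-0.19,0,0,0]'; python3 -c "
from h import *
o=bot.get_obs();e=o['eef_pos'];print(e,o['tool_rot'],((np.array([.4865,.2191,.112])-e)/.8).round(4))"
```

```text
clock: 2.07
eef_pos: [0.4749, 0.1954, 0.1818]
tool_rot: [0.842, 0.54, 0.002, 0.0]
ft_force: [0.7, -0.3, -0.6]
grip_width: 0.0001
grasp_force: 0.0
[0.47494337 0.19540738 0.1817784 ] [8.41603677e-01 5.40092858e-01 1.68776137e-03 3.27870863e-04] [ 0.0144  0.0296 -0.0872]
```

```bash
python3 -m jog '[0,0,0,0,0,0,0,0,0,0,0,0,0,0,0,0,0,0]'; python3 -c "
from h import *
o=bot.get_obs();e=o['eef_pos'];print(e,o['tool_rot'],((np.array([.4865,.2191,.112])-e)/.8).round(4))
im,d=bot.camera('scene');cv2.imwrite('pics/s2.png',cv2.resize(im[180:400,270:490,::-1],None,fx=2.7,fy=2.7,interpolation=3))"
```

```text
clock: 2.32
eef_pos: [0.4749, 0.1936, 0.1844]
tool_rot: [0.842, 0.539, 0.001, 0.0]
ft_force: [-0.2, -0.4, 0.1]
grip_width: -0.0
grasp_force: 0.0
[0.4748703  0.19356528 0.18438   ] [8.42317993e-01 5.38979975e-01 9.66601169e-04 2.26875084e-04] [ 0.0145  0.0319 -0.0905]
```

View pics/s2.png

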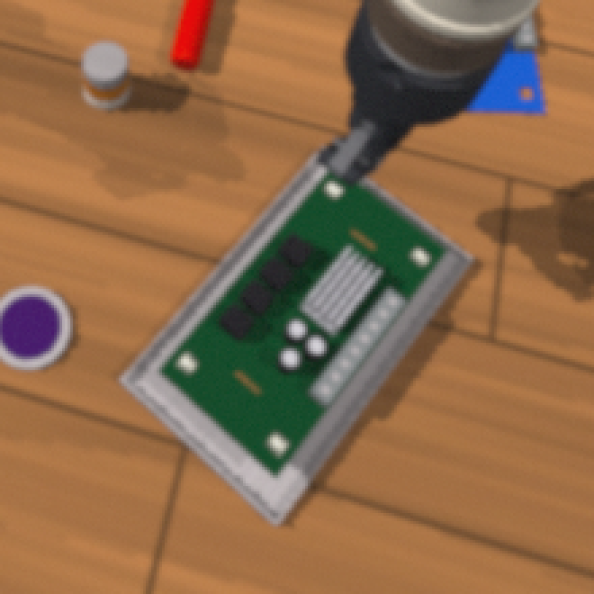

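The picture shows the closed fingertips over the near edge of the board at crop (345,165), still high, with nothing touched. I'll shift over the press point and lower.

```bash
python3 -m jog '[0.0145,0.032,0,0,0,0, 0.0145,0.032,0,0,0,0, 0.0145,0.032,-0.04,0,0,0, 0.0145,0.032,-0.07,0,0,0, 0.0145,0.032,-0.085,0,0,0, 0.0145,0.032,-0.085,0,0,0, 0.0145,0.032,-0.085,0,0,0]'; python3 -c "
from h import *
o=bot.get_obs();e=o['eef_pos'];print(e,((np.array([.4865,.2191,.107])-e)/.8).round(4))
im,d=bot.camera('scene');cv2.imwrite('pics/s3.png',cv2.resize(im[180:400,270:490,::-1],None,fx=2.7,fy=2.7,interpolation=3))"
```

```text
clock: 2.95
eef_pos: [0.4867, 0.2191, 0.1164]
tool_rot: [0.842, 0.539, 0.001, 0.0]
ft_force: [-0.5, 0.4, 0.6]
grip_width: 0.0003
grasp_force: 0.0
[0.48667882 0.21908649 0.116429  ] [-0.0002  0.     -0.0118]
```

View pics/s3.png

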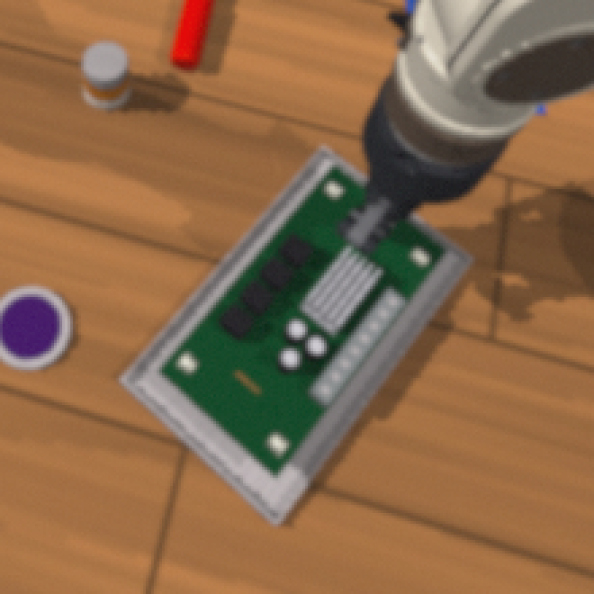

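```bash
python3 -c "
from h import *
c=np.array([.559,.1853]);a=np.array([-.906,.4225])
def q(s,x,z): 
  n=np.array([a[1],-a[0]]);return ((pix('scene',np.r_[c+a*s+n*x,z])-[270,180])*2.7).round()
for s,x,z in((.08,0,.0434),(.0655,0,.0434),(.08,0,.034),(.052,0,.034),(.052,0,.056),(.083,.038,.0385),(.083,-.038,.0385),(-.083,.038,.0385),(-.083,-.038,.0385)): print(s,x,z,q(s,x,z))
im,d=bot.camera('scene');P=cloud('scene',d);t=(P[...,2]>.0385)&(P[...,2]<.07)&(np.hypot(P[...,0]-c[0],P[...,1]-c[1])<.115)
Q=P[t];L=(Q[:,:2]-c)@a;X=(Q[:,:2]-c)@np.array([a[1],-a[0]])
for lo in np.arange(-.06,.11,.01):
  k=(L>=lo)&(L<lo+.01)&(abs(X)<.02)
  if k.any(): print(round(lo,3),k.sum(),Q[k,2].min().round(3),Q[k,2].max().round(3),X[k].min().round(3),X[k].max().round(3))
"
```

```text
0.08 0 0.0434 [375. 219.]
0.0655 0 0.0434 [364. 232.]
0.08 0 0.034 [373. 224.]
0.052 0 0.034 [351. 251.]
0.052 0 0.056 [356. 240.]
0.083 0.038 0.0385 [421. 251.]
0.083 -0.038 0.0385 [335. 186.]
-0.083 0.038 0.0385 [278. 440.]
-0.083 -0.038 0.0385 [189. 359.]
-0.05 38 0.04 0.055 0.006 0.018
-0.04 19 0.05 0.055 0.007 0.018
-0.03 66 0.039 0.056 -0.001 0.02
-0.02 12 0.051 0.055 0.0 0.02
-0.01 27 0.039 0.057 -0.003 0.017
0.0 34 0.039 0.057 -0.003 0.019
0.01 32 0.039 0.056 -0.003 0.017
0.02 34 0.039 0.057 -0.003 0.017
0.03 32 0.039 0.057 -0.003 0.02
0.04 22 0.039 0.057 -0.003 0.018
0.07 4 0.064 0.068 -0.008 0.011
```

```bash
python3 -c "
from h import *
c=np.array([.559,.1853]);a=np.array([-.906,.4225])
im,d=bot.camera('scene');P=cloud('scene',d)
L=(P[...,:2]-c)@a;X=(P[...,:2]-c)@np.array([a[1],-a[0]])
np.set_printoptions(linewidth=200)
# pixels along finger in crop (360,250)->(375,200)
for cy in range(190,264,6):
  v=int(180+cy/2.7)
  print(cy,[ (int((u-270)*2.7),int(L[v,u]*1000),int(X[v,u]*1000),int(P[v,u,2]*1000)) for u in range(397,415,3)])
"
```

```text
190 [(342, 88, -31, 31), (351, 90, -27, 33), (359, 94, -22, 33), (367, 63, -12, 111), (375, 41, -5, 165), (383, 42, -1, 170)]
196 [(342, 84, -29, 31), (351, 87, -24, 32), (359, 92, -20, 32), (367, 39, -7, 155), (375, 40, -3, 160), (383, 41, 0, 165)]
202 [(342, 81, -26, 31), (351, 84, -22, 33), (359, 88, -18, 32), (367, 37, -5, 153), (375, 42, -2, 150), (383, 43, 1, 156)]
208 [(342, 75, -23, 32), (351, 79, -18, 33), (359, 50, -9, 107), (367, 72, -8, 66), (375, 39, 0, 147), (383, 41, 4, 149)]
214 [(342, 72, -20, 32), (351, 33, -9, 132), (359, 37, -6, 131), (367, 34, -1, 146), (375, 36, 2, 148), (383, 37, 6, 152)]
220 [(342, 68, -18, 34), (351, 30, -7, 133), (359, 35, -4, 129), (367, 31, 0, 145), (375, 34, 4, 147), (383, 59, 5, 97)]
226 [(342, 23, -9, 136), (351, 25, -5, 137), (359, 27, -1, 139), (367, 31, 2, 140), (375, 34, 5, 140), (383, 55, 8, 100)]
232 [(342, 19, -7, 136), (351, 23, -3, 135), (359, 25, 0, 138), (367, 28, 4, 140), (375, 35, 7, 131), (383, 46, 10, 113)]
238 [(342, 18, -4, 130), (351, 20, 0, 133), (359, 22, 3, 137), (367, 25, 6, 138), (375, 30, 10, 132), (383, 45, 13, 104)]
244 [(342, 53, -7, 33), (351, 18, 1, 131), (359, 19, 5, 135), (367, 22, 8, 136), (375, 25, 12, 138), (383, 72, 13, 34)]
250 [(342, 51, -5, 31), (351, 55, -1, 31), (359, 18, 6, 132), (367, 20, 10, 135), (375, 24, 14, 133), (383, 70, 15, 32)]
256 [(342, 38, -2, 56), (351, 51, 0, 31), (359, 55, 5, 32), (367, 18, 12, 132), (375, 62, 13, 32), (383, 66, 18, 33)]
262 [(342, 40, 0, 37), (351, 38, 5, 53), (359, 42, 9, 53), (367, 53, 13, 33), (375, 58, 17, 32), (383, 61, 21, 33)]
```

What shows at crop (360,240) is the finger linkage at z ≈ 0.13. The tips are hidden behind it, and the posts project exactly where expected, so the pose holds. Pressing the near end.

```bash
python3 -m jog '[0,0,-0.008,0,0,0, 0,0,-0.012,0,0,0, 0,0,-0.015,0,0,0, 0,0,-0.017,0,0,0, 0,0,-0.019,0,0,0, 0,0,-0.021,0,0,0, 0,0,-0.021,0,0,0]'
```

```text
clock: 3.68
eef_pos: [0.4857, 0.2191, 0.0975]
tool_rot: [0.842, 0.539, 0.0, 0.0]
ft_force: [-0.1, -0.6, -0.4]
grip_width: -0.0005
grasp_force: 0.0
```

```bash
python3 -m jog '[0,0,-0.001,0,0,0, 0,0,-0.002,0,0,0, 0,0,-0.003,0,0,0, 0,0,-0.003,0,0,0]';python3 -m jog '[0,0,-0.001,0,0,0, 0,0,-0.002,0,0,0, 0,0,-0.002,0,0,0]'
```

```text
clock: 4.02
eef_pos: [0.4853, 0.219, 0.0963]
tool_rot: [0.842, 0.539, -0.0, -0.0]
ft_force: [-2.7, -1.2, 10.9]
grip_width: 0.0001
grasp_force: 5.2
clock: 4.27
eef_pos: [0.4853, 0.219, 0.0961]
tool_rot: [0.842, 0.539, 0.0, 0.0]
ft_force: [-6.3, -3.5, 20.0]
grip_width: 0.0002
grasp_force: 9.8
```

The near end is home (tip at 23 mm, 20 N). Now lift, cross to the far end and lower.

```bash
python3 -m jog '[0,0,0.03,0,0,0, 0,0,0.08,0,0,0, 0,0,0.1,0,0,0, 0.04,-0.019,0.1,0,0,0, 0.08,-0.037,0.1,0,0,0, 0.12,-0.056,0.1,0,0,0, 0.16,-0.075,0.1,0,0,0, 0.181,-0.0845,0.1,0,0,0, 0.181,-0.0845,0.1,0,0,0, 0.181,-0.0845,0.1,0,0,0]'; python3 -m jog '[0,0,0,0,0,0]'; python3 -c "
from h import *
e=bot.get_obs()['eef_pos'];print(e,((np.array([.6314,.1515,.113])-e)/.8).round(4))
im,d=bot.camera('scene');P=cloud('scene',d);c=np.array([.559,.1853]);a=np.array([-.906,.4225])
L=(P[...,:2]-c)@a;X=(P[...,:2]-c)@np.array([a[1],-a[0]])
for s in(-.095,-.06,.06,.08,.095):
  k=(abs(L-s)<.005)&(abs(X)<.028)&(P[...,2]<.045);print(s,k.sum(),np.median(P[k][:,2]).round(4))
cv2.imwrite('pics/s4.png',cv2.resize(im[180:400,270:490,::-1],None,fx=2.7,fy=2.7,interpolation=3))"
```

```text
clock: 5.1
eef_pos: [0.6302, 0.1507, 0.1722]
tool_rot: [0.843, 0.538, -0.001, -0.001]
ft_force: [-0.6, 0.2, -0.6]
grip_width: 0.0
grasp_force: 0.0
clock: 5.18
eef_pos: [0.6291, 0.1516, 0.1726]
tool_rot: [0.842, 0.539, -0.001, -0.001]
ft_force: [0.8, -0.0, -0.5]
grip_width: -0.0
grasp_force: 0.0
[0.62912296 0.15160893 0.17258108] [ 0.0028 -0.0001 -0.0745]
-0.095 118 0.0328
-0.06 17 0.0315
0.06 0 nan
0.08 0 nan
0.095 0 nan
  return _methods._mean(a, axis=axis, dtype=dtype,
  ret = ret.dtype.type(ret / rcount)
```

View pics/s4.png

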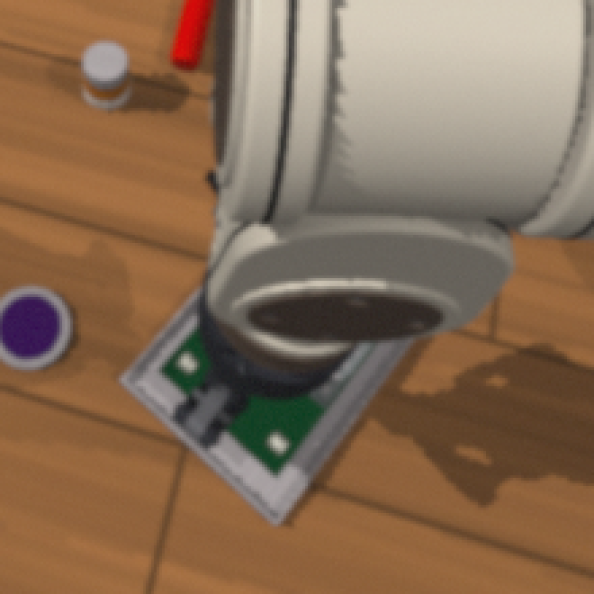

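The fingers are now over the far bare end, at crop (205,410), between the posts at (188,363) and (278,442). That end still stands at 33 mm. Lowering and pressing.

```bash
python3 -m jog '[0.002,0,-0.03,0,0,0, 0.002,0,-0.06,0,0,0, 0.002,0,-0.073,0,0,0, 0.002,0,-0.076,0,0,0, 0.002,0,-0.079,0,0,0, 0.002,0,-0.082,0,0,0, 0.002,0,-0.085,0,0,0, 0.002,0,-0.088,0,0,0, 0.002,0,-0.091,0,0,0, 0.002,0,-0.091,0,0,0]'; python3 -m jog '[0,0,-0.001,0,0,0, 0,0,-0.002,0,0,0, 0,0,-0.003,0,0,0, 0,0,-0.003,0,0,0]'
```

```text
clock: 6.07
eef_pos: [0.6329, 0.1517, 0.102]
tool_rot: [0.842, 0.539, 0.001, 0.001]
ft_force: [1.0, 0.7, 3.3]
grip_width: 0.0002
grasp_force: 1.9
clock: 6.4
eef_pos: [0.6328, 0.1515, 0.0991]
tool_rot: [0.842, 0.539, 0.001, 0.001]
ft_force: [1.8, 0.1, 3.1]
grip_width: -0.0003
grasp_force: 1.4
```

```bash
python3 -m jog '[0,0,-0.001,0,0,0, 0,0,-0.002,0,0,0, 0,0,-0.003,0,0,0, 0,0,-0.004,0,0,0, 0,0,-0.004,0,0,0]'; python3 -m jog '[0,0,-0.001,0,0,0, 0,0,-0.002,0,0,0, 0,0,-0.002,0,0,0]'
```

```text
clock: 6.82
eef_pos: [0.6316, 0.1514, 0.0957]
tool_rot: [0.842, 0.539, -0.0, -0.0]
ft_force: [-2.6, -0.2, 6.4]
grip_width: 0.0001
grasp_force: 3.2
clock: 7.07
eef_pos: [0.6316, 0.1514, 0.0956]
tool_rot: [0.842, 0.539, -0.0, -0.0]
ft_force: [-3.8, -1.0, 14.0]
grip_width: -0.0
grasp_force: 6.7
```

The far end is at a hard stop too (tip at 23 mm). I'll lift, swing clear and check.

```bash
python3 -m jog '[0,0,0.03,0,0,0, 0,0,0.08,0,0,0, 0,0,0.13,0,0,0, 0,0,0.18,0,0,0, 0,0,0.23,0,0,0, -0.1,-0.25,0.23,0,0,0, -0.1,-0.25,0.23,0,0,0, -0.15,-0.4,0.23,0,0,0, -0.15,-0.4,0.23,0,0,0, -0.15,-0.4,0.23,0,0,0]'; python3 -m jog '[-0.15,-0.2,0,0,0,0, -0.15,-0.2,0,0,0,0, -0.15,-0.2,0,0,0,0, -0.15,-0.2,0,0,0,0, -0.15,-0.2,0,0,0,0, -0.15,-0.2,0,0,0,0]'; cat > chk.py <<'E'
from h import *
o=[]
c=np.array([.559,.1853]);a=np.array([-.906,.4225])
for n in("top","scene"):
    im,d=bot.camera(n);P=cloud(n,d);L=(P[...,:2]-c)@a;X=(P[...,:2]-c)@np.array([a[1],-a[0]])
    for x in(-.022,0,.022):
        print(n,x,[ (s,np.median(P[(abs(L-s)<.006)&(abs(X-x)<.008)&(P[...,2]<.06)][:,2]).round(4)) for s in(-.09,-.07,.07,.09)])
    h=cv2.cvtColor(im,cv2.COLOR_RGB2HSV);g=(h[...,0]>45)&(h[...,0]<85)&(h[...,1]>100)&(np.hypot(P[...,0]-.495,P[...,1]+.193)<.08)
    print("short z",np.median(P[g][:,2]).round(4),g.sum());o.append(im[:,:,::-1])
cv2.imwrite("pics/end.png",np.vstack([cv2.resize(o[0][90:240,150:450],(600,300)),cv2.resize(o[1][170:380,170:460],(414,300))[:, :].copy() if 0 else cv2.resize(o[1][200:345,170:460],(600,300))]))
E
python3 chk.py
```

```text
clock: 7.9
eef_pos: [0.5562, -0.0445, 0.2767]
tool_rot: [0.842, 0.539, -0.001, -0.001]
ft_force: [0.4, -0.9, -0.3]
grip_width: -0.0001
grasp_force: 0.0
clock: 8.4
eef_pos: [0.4338, -0.2066, 0.2769]
tool_rot: [0.844, 0.536, -0.002, -0.001]
ft_force: [-0.5, -0.9, 0.0]
grip_width: -0.0002
grasp_force: 0.0
top -0.022 [(-0.09, np.float64(0.0223)), (-0.07, np.float64(0.022)), (0.07, np.float64(0.0222)), (0.09, np.float64(0.0219))]
top 0 [(-0.09, np.float64(0.0216)), (-0.07, np.float64(0.0219)), (0.07, np.float64(0.0224)), (0.09, np.float64(0.0222))]
top 0.022 [(-0.09, np.float64(0.0219)), (-0.07, np.float64(0.0214)), (0.07, np.float64(0.0229)), (0.09, np.float64(0.0221))]
short z 0.034 1114
scene -0.022 [(-0.09, np.float64(0.0218)), (-0.07, np.float64(0.0217)), (0.07, np.float64(0.0214)), (0.09, np.float64(0.022))]
scene 0 [(-0.09, np.float64(0.0215)), (-0.07, np.float64(0.0218)), (0.07, np.float64(0.0216)), (0.09, np.float64(0.0218))]
scene 0.022 [(-0.09, np.float64(0.022)), (-0.07, np.float64(0.0219)), (0.07, np.float64(0.0216)), (0.09, np.float64(0.0218))]
short z 0.0338 1155
```

View pics/end.png

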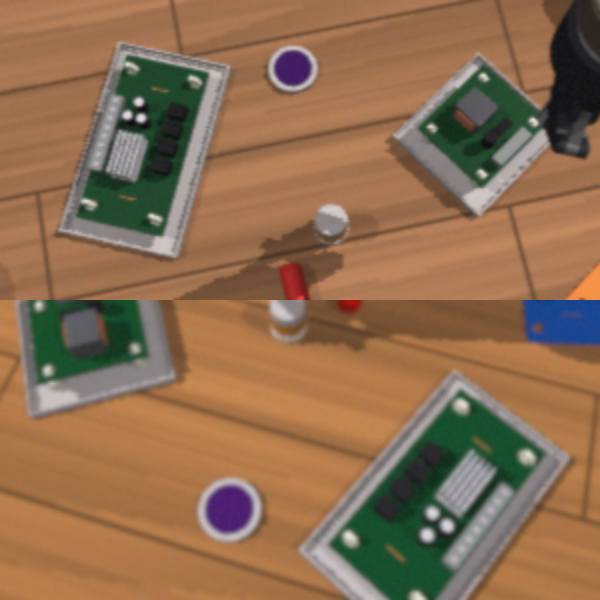

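The long board lies flat at about 22 mm at every measured point, and all four posts stand through. The short board is still at 34 mm. Handing in.

```bash
python3 -m jog '[0,0,0,0,0,0,0,0,0,0,0,0]' >/dev/null; python3 -c "
from workcell import bot
print(bot.job_done())"
```

```text
the job is handed in; nothing more can be done
None
```

The long board is pressed fully home and flat on all four posts, pushed only on its bare ends; the short board is still up on its tips, and I handed the job in at about 8.6 s on the robot's clock.

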